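# Feed a wax block through the melter's splash flap

### The arm

A 6-joint arm with a two-finger parallel gripper is mounted at the origin on a cart in front of the work surface, level with it; the furniture and walls round the work are solid. World frame = base frame: x ahead of the robot, y to its left, z up, the work surface at z = 0. Lengths are in m, angles in rad, forces in N, time in s.
With the tool pointing down it reaches from about 0.325 to 0.85 m from the base axis. Payload 4.4 kg.
Tool frame: the origin (TCP) lies between the finger pads; the fingertips stand 11 mm ahead of it and the grasp point (between the pads) lies 8 mm behind it (manip.nose_length is the distance from the TCP to the fingertips, in m); z points along the fingers, y is the line along which they close (so a half turn about z gives the same grasp; the last joint's range is limited). The gripper opens to 94 mm and grips with 3 to 60 N. Pads are 16 mm wide; open, the fingers measure 119 mm over their backs; the gripper's body (75 mm by 177 mm) begins 78 mm behind the grasp point.
Start: joints at [1.137, 0.207, 1.542, -0, 1.393, -0.15], TCP at [0.161, 0.552, 0.216] pointing down, gripper open.
Joint ranges: [-2.73, 2.73], [-0.86, 2.22], [0.23, 2.46], [-1.11, 4.25], [0.08, 2.63], [-2.82, 2.82]. Speed limits (rad/s): [2.79, 2.79, 3.14, 3.14, 3.14, 3.14].

### API

Orientations are given as a rotation vector (axis times angle).
In Python, from rig import manip, state, get_image gives the robot as it stands. Calls block until the motion is done:
- manip.move_to(position, orientation): joint-space move of the TCP to a pose.
- manip.line_to(position, attitude=None, v=0.15): straight line of the TCP; attitude=None keeps the orientation; v is the mean speed in m/s.
- manip.move_j(angles): joint-space move.
- manip.gripper_to(opening): finger opening in m; the grip force is fixed at half the most; returns when the fingers have stopped.
- manip.sleep(seconds).
- manip.inverse_kinematics(position, orientation): joint angles nearest the present ones, or None.
- state(): the state.
- get_image(name): name is "scene" or "top" or "wrist"; returns a dict with "img" (480x640x3 uint8, red, green, blue), "vfov" (degrees; the focal length in pixels is half the picture's height over the tangent of half this angle, whatever the lens; pixels are square), "cx", "cy" (the principal point, pixels), "origin" and "rotation" of the camera in the world. Camera axes: x right, y down, z forward; pixel columns grow to the right and rows downward; lengths in m; the calibration is good to about 2 mm. The wrist camera is an equidistant fisheye: a pixel r from the principal point sees the ray r / f radians off the axis. A picture is of the moment at which its call begins. There is no depth.
A pose or a line that the arm cannot do raises manip.MotionError and nothing moves.
- manip.sign_off(): hands the job in; it is judged then, once.
The state is a dict: "time_s": time; "qpos": joint angles; "qd": joint speeds; "joint_torque": joint torques, N m; "tcp_pos": TCP position; "orientation": TCP orientation; "force": force on the tool from outside, world axes, zero at the start; "wrist_torque": the same for the moment, N m; "finger_gap": finger opening in m; "gripper_force": force on a finger pad.
Only numpy, scipy, OpenCV 4.12 (cv2) and the standard library are available. Lean on these libraries where they do the work, as an engineer would, in place of code of your own. Each camera call takes 0.05 s, during which the arm holds its last target. There are 200 camera calls.

### The job

Load the cold wax melter without gripping or lifting anything: with the fingertips, first slide the smooth wax block sideways across the infeed tray until it lies flat along the fence, then push its end so that it swings the red splash flap open and goes right through, over the inner ledge and down into the tank. Draw the fingers back out so the flap drops shut behind it, and leave the other things on the table where they are.

Things in the scene. Friction and masses are not known exactly. Their poses are not given: they have to be found in the camera images.
- wax: smooth cream wax block to be loaded, 44 x 62 x 28 mm, about 0.1 kg, lying flat on the infeed tray, left of the mouth, its length within 25 degrees of the feed direction. Origin: centre of its underside; x along the 44 mm side, y along the 62 mm length, z up
- melter: grey bench-top wax melter, fixed, with a steel infeed tray. Origin: on the table under the middle of the mouth; x = feed direction (tray to tank), y left of it, z up. All mm below are in this frame. Tray face at z 85, x -185 to 0, y -29 to 100, free from above, front edge open, 5 mm lip along y 100. Clear cover over the tank, top at z 157; control box and drain tap on its left
- fence (a point): on the face of the straight fence along the tray's right edge, melter frame (-95, -29, 85): it runs along x from -185 to the mouth, 11 mm high, in line with the mouth's right side. Facing it, a slanting lead-in guide, 10 mm high, runs from (-66, 72) to the mouth's left side at (-4, 31)
- sill (a point): middle of the mouth at tray level, melter frame (0, 0, 85). Mouth: y -29 to 29, z 85 to 145, in 4 mm sheet (x -4 to 0); the header above it tops out at z 157. A tool held straight down meets the header before the block goes over; tilted 30 to 40 degrees from vertical with the fingertips leading, it reaches under by 10 to 20 mm
- ledge_edge (a point): inner end of the level ledge behind the flap, melter frame (33, 0, 85); cheeks 30 mm high at y -33 and 33 guide the block along it; beyond it the tank drops straight to its floor. The block tips over once its middle is past this edge, its rear end then some 2 to 8 mm inside the mouth
- tank_floor (a point): middle of the tank's floor, melter frame (80, 0, 12); tank free from x 33 to 126 and y -64 to 64
- flap (a joint): red sheet splash flap, 62 wide, 59 tall, 3 mm thick, 20 g, hinged along its top edge just behind the header (melter frame x 3, z 148), hanging by its weight. 0 = shut, grows as it swings inward (away from the tray) to 1.4 rad; it cannot swing outward and falls shut from any angle in about a second
- flap_edge (a point): middle of the flap's free lower edge
- rough_wax: rough, crumbled wax block, 44 x 72 x 28 mm, on the table before the tray's front end; leave alone. Origin: centre of its underside
- matches: small dark red matchbox, 36 x 53 x 15 mm, on the table on the robot's side of the tank; leave alone. Origin: centre of its underside
- clean_tin: empty open tin, 68 mm across, 62 mm high, on the table behind the tank; leave alone. Origin: centre of its underside
- card_roll: brown roll of corrugated card strip, 62 mm across, 45 mm high, on the table before the tray's front end; leave alone. Origin: centre of its underside
There are look-alikes about, which are no part of the job. What is shaped like the wax but blue is not meant.

How it is judged:
By the outcome, as a careful person would: the job done as asked, in the order asked, and still so for the second after the job is handed in, with the robot touching nothing.
It also fails if it takes over 51 s, if anything falls off the work surface, if the arm or the gripper's body presses on something with over 40 N, if the wrist force passes 120 N, or if a joint passes its speed limit or range.

## Working session

There is one attempt and no reset: what is moved stays moved. The work goes in short steps, each a Python script; the robot and the scene stay as the last script left them, time stands still between calls to the robot, and variables do not carry over. Pictures are saved under pics/ and viewed, at most 10 in all, crops included, and the job is handed in when it is done.

```bash
ls; mkdir -p pics
python3 - <<'E'
from rig import manip,state,get_image
import cv2,numpy as np
for n in("scene","top"):
    d=get_image(n); cv2.imwrite(f"pics/{n}0.png",d["img"][:,:,::-1])
    print(n,d["vfov"],d["cx"],d["cy"],np.round(d["origin"],4).tolist(),np.round(d["rotation"],4).tolist())
s=state();print(s["time_s"],s["orientation"],manip.nose_length)
E
```

```text
pics
scene 55.99178697259451 316.6897339163414 240.3259945997685 [0.1775, -0.4856, 0.5149] [-1.9868, 0.4954, -0.2788]
top 45.152092515086714 323.97683449443366 237.51050605590592 [0.3917, 0.2019, 1.3236] [-2.1541, 2.1645, -0.1516]
0.1 [-4.44208839e-01 -3.10944603e+00  3.09752744e-03] 0.011
```

View pics/scene0.png

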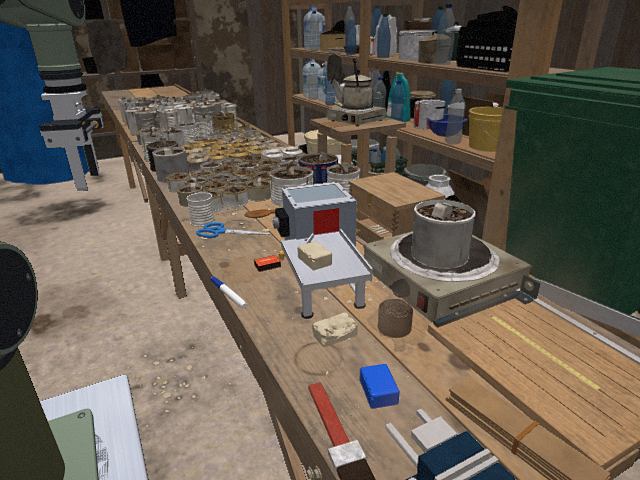

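View pics/top0.png

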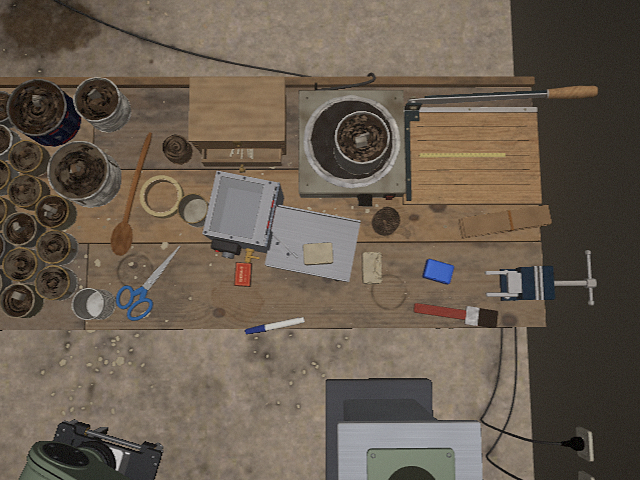

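Candidates for the wax: the cream block on the tray (top 318,253; scene 315,254), the rough block on the table (top 372,267; scene 335,328) and the blue block (top 437,271). I choose the one on the tray. Next is a close crop to confirm it and measure.

```bash
cat > h.py <<'E'
import numpy as np,cv2
from scipy.spatial.transform import Rotation as R
from rig import manip,state,get_image
def ray(d,u,v):
    f=240/np.tan(np.radians(d["vfov"]/2)); r=np.asarray(d["rotation"],float)
    M=R.from_rotvec(r) if r.shape==(3,) else R.from_matrix(r)
    p=M.apply([(u-d["cx"])/f,(v-d["cy"])/f,1]); return np.array(d["origin"]),p/np.linalg.norm(p)
def plane(d,u,v,z):
    o,r=ray(d,u,v); return o+r*(z-o[2])/r[2]
def tri(d1,p1,d2,p2):
    o1,r1=ray(d1,*p1);o2,r2=ray(d2,*p2)
    t=np.linalg.lstsq(np.c_[r1,-r2],o2-o1,rcond=None)[0]
    a,b=o1+t[0]*r1,o2+t[1]*r2; return (a+b)/2,np.linalg.norm(a-b)
E
python3 - <<'E'
import cv2,numpy as np
t=cv2.imread("pics/top0.png")[165:290,195:370]; s=cv2.imread("pics/scene0.png")[175:325,270:380]
a=cv2.resize(t,None,fx=4.5,fy=4.5,interpolation=cv2.INTER_CUBIC)
cv2.imwrite("pics/ctop.png",a)
cv2.imwrite("pics/cscene.png",cv2.resize(s,None,fx=4,fy=4,interpolation=cv2.INTER_CUBIC))
E
```

```text
(no output)
```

View pics/ctop.png

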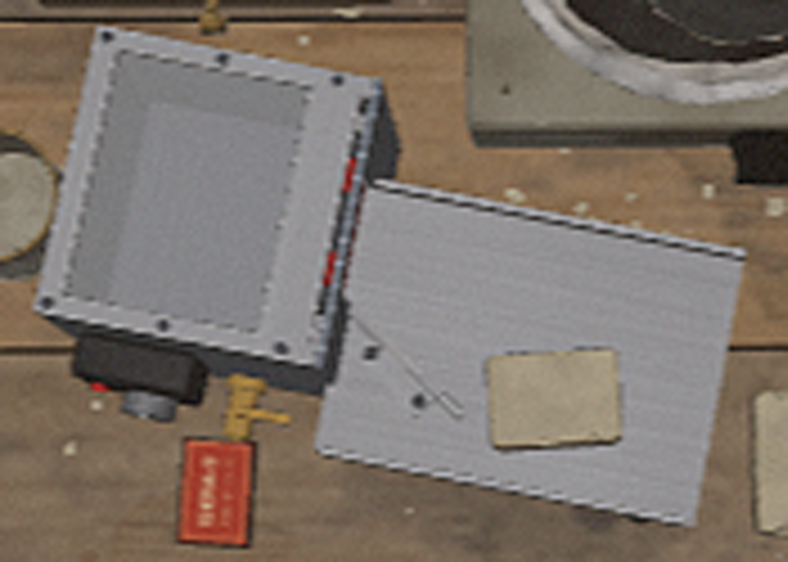

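View pics/cscene.png

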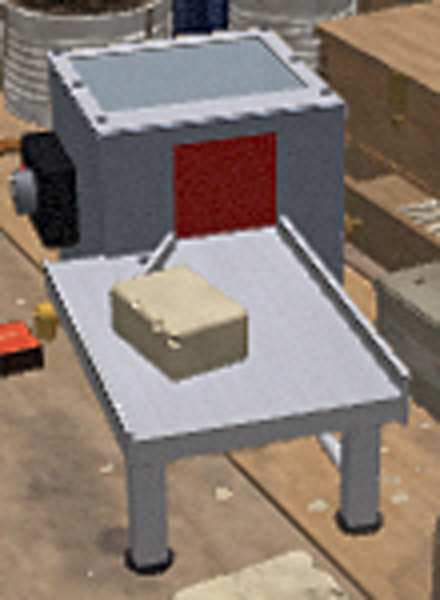

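```bash
cat >> h.py <<'E'
ct=lambda x,y:(x/4.5+195-.4,y/4.5+165-.4)
cs=lambda x,y:(x/4+270-.4,y/4+175-.4)
E
python3 - <<'E'
from h import *
t=get_image("top");s=get_image("scene")
np.set_printoptions(precision=4,suppress=True)
print(tri(t,ct(690,524),s,cs(128,440)),"front-left tray")
print(tri(t,ct(743,250),s,cs(408,378)),"fence front end top")
print(tri(t,ct(621,441),s,cs(178,330)) ,"?")
for n,a,b in(("wax front-left top",(621,438),(177,351)),("front-right",(616,350),(247,318)),("rear-left",(493,447),(113,288)),("rear right",(486,357),(183,267)),
  ("cover nearright",(383,78),(345,105)),("cover near left",(326,365),(100,135))):
    print(n,tri(t,ct(*a),s,cs(*b)))
for n,p,z in(("FL",(690,524),.085),("RL",(317,450),.085),("fenceF",(743,250),.096),("fenceR",(375,181),.096),("w1",(621,438),.113),("w2",(616,350),.113),("w3",(486,357),.113),("w4",(493,447),.113),("c1",(383,78),.157),("c2",(326,365),.157),("guide rear",(350,312),.095),("guide front",(460,414),.095)):
    print(n,plane(t,*ct(*p),z))
print("flapscene")
for p,z in(((175,238),.085),((278,228),.085),((128,440),.085),((45,262),.085)): print(p,plane(s,*cs(*p),z))
E
```

```text
(array([0.4591, 0.1373, 0.0844]), np.float64(0.000669626146878455)) front-left tray
(array([0.5898, 0.1108, 0.0925]), np.float64(0.000443535908745006)) fence front end top
(array([0.4986, 0.1697, 0.1137]), np.float64(0.005511548695597872)) ?
wax front-left top (array([0.4996, 0.17  , 0.1024]), np.float64(0.0025188047468403156))
front-right (array([0.5396, 0.1726, 0.1081]), np.float64(8.366576480515415e-05))
rear-left (array([0.4952, 0.2301, 0.1092]), np.float64(0.002814155475352521))
rear right (array([0.5367, 0.2338, 0.1089]), np.float64(0.0006166689522920739))
cover nearright (array([0.6598, 0.28  , 0.1551]), np.float64(0.0007495467765789101))
cover near left (array([0.5271, 0.3051, 0.1564]), np.float64(0.0008410501282099332))
FL [0.4588 0.1374 0.085 ]
RL [0.4949 0.3152 0.085 ]
fenceF [0.5891 0.1112 0.096 ]
fenceR [0.6232 0.2874 0.096 ]
w1 [0.4976 0.1707 0.113 ]
w2 [0.539  0.1728 0.113 ]
w3 [0.536  0.2338 0.113 ]
w4 [0.4936 0.2306 0.113 ]
c1 [0.6597 0.2797 0.157 ]
c2 [0.5274 0.3049 0.157 ]
guide rear [0.56   0.2991 0.095 ]
guide front [0.5109 0.2466 0.095 ]
flapscene
(175, 238) [0.5704 0.3094 0.085 ]
(278, 228) [0.6255 0.2926 0.085 ]
(128, 440) [0.459  0.1363 0.085 ]
(45, 262) [0.4968 0.3175 0.085 ]
```

The crop confirms the choice: a smooth cream block on the tray, with the top-face centre at crop (554,398). The rough block is on the table. Melter frame: origin ≈ (0.594, 0.298), feed turned 11° from +y towards +x. Block centre is ≈ (-109, 58) mm, yawed +14°. I'll plan the poses and move above the pushing place.

Run:
```python
from h import *
p,o=pose((-112,98,170),'x')
manip.move_to(p,o); manip.gripper_to(.03)
s=state(); print(s["time_s"],tipnow(),s["finger_gap"],s["force"])
d=get_image("wrist"); cv2.imwrite("pics/w1.png",d["img"][:,:,::-1]); print(d["vfov"],d["cx"],d["cy"],d["origin"],d["rotation"])
```

```text
2.9833 [-112.02311076   97.99947298  169.9840603 ] 0.03040989997227335 [-0.56974461  0.51818276 -0.12852333]
65.70646984690485 312.91295754961806 237.2012922954832 [0.39912095 0.2229865  0.34816934] [2.25460492 1.85315349 0.25404872]
```

View pics/w1.png

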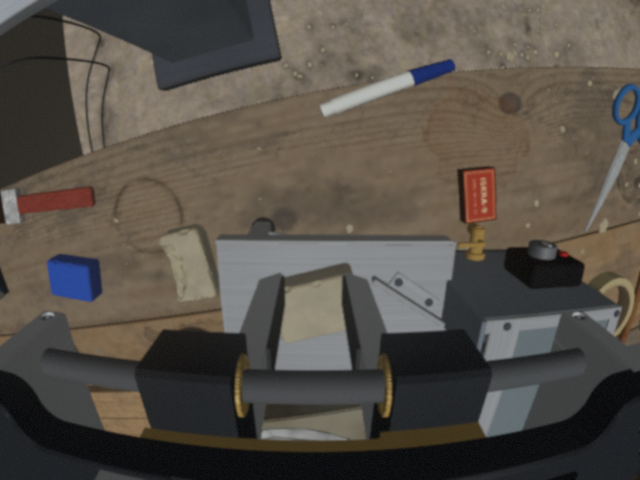

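The wrist view shows the block's left top edge from (283,281) to (348,265), the tray's lip edge along row 238, and the fingers lined up with the tray. I'll check those against the top-view frame and then push.

```bash
cat >> h.py <<'E'
def wray(d,u,v,z):
    f=240/np.tan(np.radians(d["vfov"]/2)); x,y=u-d["cx"],v-d["cy"]; r=np.hypot(x,y); t=r/f
    M_=R.from_rotvec(d["rotation"]); k=M_.apply([np.sin(t)*x/r,np.sin(t)*y/r,np.cos(t)])
    o=np.array(d["origin"]); return o+k*(z-o[2])/k[2]
E
python3 - <<'E'
from h import *
np.set_printoptions(precision=1,suppress=True)
d=get_image("wrist")
for n,p,z in(("wax rearL",(283,281),.113),("wax frontL",(348,265),.113),("tray front-left",(218,238),.088),("lip end",(452,237),.088),("cover",(486,318),.157)):
    print(n,m(wray(d,*p,z)))
E
```

```text
wax rearL [-132.2   79.6  113. ]
wax frontL [-88.1  91.2 113. ]
tray front-left [-182.4  103.1   88. ]
lip end [ -5.7 103.7  88. ]
cover [ -2.9  70.2 157. ]
```

Run:
```python
from h import *
np.set_printoptions(precision=2,suppress=True)
def go(t,v): manip.line_to(pose(t,'x')[0],v=v)
F=lambda: M.T@np.array(state()["force"])
go((-112,106,170),.1); go((-112,106,120),.15); go((-112,106,98),.06); f0=F(); print(state()["time_s"],f0)
y=106
go((-112,80,98),.05); print(F()-f0)
go((-112,80,92),.05)
go((-112,32,92),.05); print(F()-f0,state()["time_s"])
y=32; b=F()
while y>18:
    y-=1; go((-112,y,92),.03); f=F()-b
    print(y,f,tipnow()[1])
    if f[1]>4: break
d=get_image("top"); cv2.imwrite("pics/t2.png",d["img"][:,:,::-1])
d=get_image("scene"); cv2.imwrite("pics/s2.png",d["img"][:,:,::-1])
print(state()["time_s"])
a=cv2.resize(cv2.imread("pics/t2.png")[165:290,195:370],None,fx=3.2,fy=3.2,interpolation=cv2.INTER_CUBIC)
b=cv2.resize(cv2.imread("pics/s2.png")[175:300,270:380][:],(352,400),interpolation=cv2.INTER_CUBIC)[:,:240]
cv2.imwrite("pics/c2.png",np.hstack([a,b]))
```

```text
4.3333 [0.01 0.73 0.12]
[ 0.04 -0.43 -0.41]
[-0.98 -0.92  0.01] 6.375
31 [ 1.97  0.85 -0.66] 31.156911495430492
30 [ 1.12  1.75 -0.61] 30.15588650004199
29 [1.55 1.39 0.38] 28.83651759979791
28 [ 0.45  2.07 -0.22] 27.77930539822687
27 [1.62 0.58 0.38] 26.79364050477228
26 [1.16 1.18 0.19] 25.82448476280495
25 [ 1.35  0.59 -0.4 ] 24.83004258849622
24 [1.09 1.91 0.49] 24.226621831205467
23 [0.51 4.54 3.02] 24.201020795881853
8.725
```

View pics/c2.png

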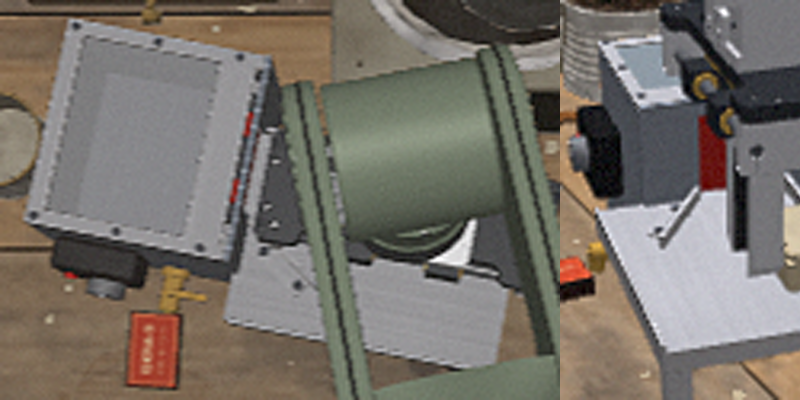

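The finger contact is at y=24.2 with a force rise, about 44 mm of block to the fence. The crop shows the fingers on the block's left side, but the arm hides the block from above. I'll back off, go behind the block with the tilted tool, and look.

Run:
```python
from h import *
np.set_printoptions(precision=2,suppress=True)
manip.line_to(pose((-112,21.5,92),'x')[0],v=.02); print(M.T@np.array(state()["force"]))
manip.line_to(pose((-112,36,92),'x')[0],v=.06); manip.line_to(pose((-112,36,180),'x')[0],v=.2)
manip.gripper_to(.006)
manip.move_to(*pose((-185,-7,190),'y',35,-1)); print(tipnow(),state()["time_s"])
for n in("scene","top"):
    d=get_image(n); cv2.imwrite(f"pics/{n}3.png",d["img"][:,:,::-1])
w_=get_image("wrist"); cv2.imwrite("pics/w3.png",w_["img"][:,:,::-1])
print(w_["origin"],w_["rotation"])
a=cv2.resize(cv2.imread("pics/top3.png")[165:290,225:370],(400,345),interpolation=cv2.INTER_CUBIC)
b=cv2.resize(cv2.imread("pics/scene3.png")[195:305,270:398],(400,345),interpolation=cv2.INTER_CUBIC)
c=np.hstack([a,b]); wv=cv2.imread("pics/w3.png")
cv2.imwrite("pics/c3.png",c)
```

```text
[0.25 8.56 6.38]
[-184.97   -6.95  190.13] 11.3917
[0.56 0.08 0.38] [-2.79  0.27 -0.05]
```

View pics/c3.png

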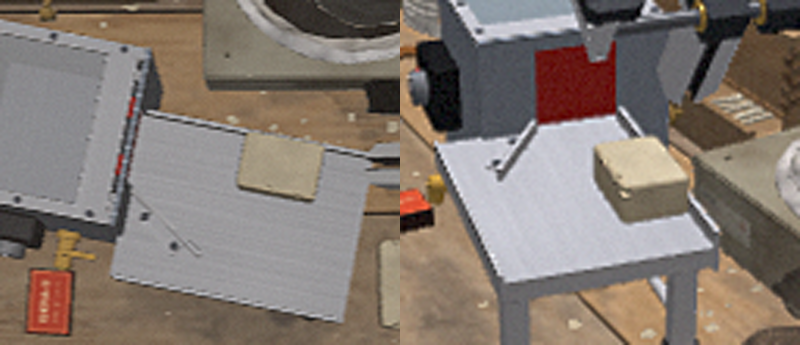

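View pics/w3.png

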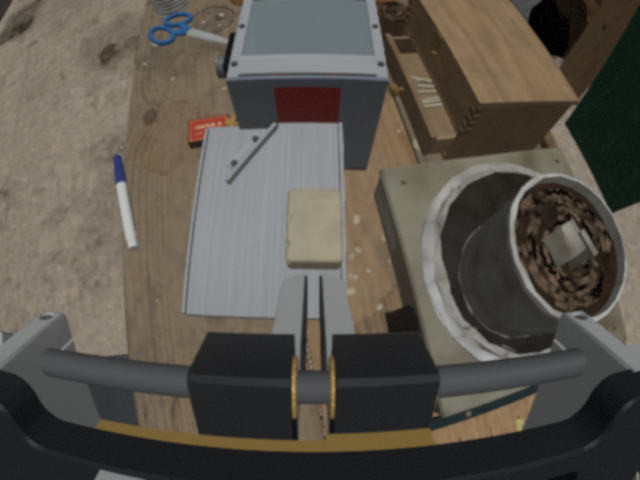

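The block now lies flat along the fence, with its rear top edge at wrist (287–340, 265) and no gap on the fence side. I'll lower behind it and push in segments with a force guard, stopping at the mouth to look.

Run:
```python
from h import *
np.set_printoptions(precision=1,suppress=True)
d=get_image("top"); x=[m(plane(d,225+p[0]/2.76-.4,165+p[1]/2.76-.4,.113)) for p in((322,145),(318,198),(246,133),(238,187))]; print(np.array(x))
rear=np.mean(x[:2],0)[0]
F=lambda: M.T@np.array(state()["force"])
P=lambda x,z=93,y=-7: pose((x,y,z),'y',35,-1)[0]
manip.line_to(P(rear-22,190),v=.15); manip.line_to(P(rear-22,120),v=.15); manip.line_to(P(rear-22),v=.06)
b=F(); print(rear,b,state()["time_s"])
for X in list(np.arange(rear-12,-65,15))+[-60]:
    manip.line_to(P(X),v=.05); f=F()-b; print(tipnow(),f)
    if np.linalg.norm(f)>12: print("STOP"); break
print(state()["time_s"])
for n in("scene","top"):
    d=get_image(n); cv2.imwrite(f"pics/{n}4.png",d["img"][:,:,::-1])
a=cv2.resize(cv2.imread("pics/top4.png")[165:290,225:370],(400,345),interpolation=cv2.INTER_CUBIC)
c=cv2.resize(cv2.imread("pics/scene4.png")[195:305,270:398],(400,345),interpolation=cv2.INTER_CUBIC)
cv2.imwrite("pics/c4.png",np.hstack([a,c]))
```

```text
[[-144.1  -27.2  113. ]
 [-148.6   13.9  113. ]
 [ -84.8  -25.3  113. ]
 [ -86.8   17.1  113. ]]
-146.34094094395806 [-0.2  0.5  0.2] 13.0667
[-157.9   -6.9   93.2] [ 0.   0.1 -0.1]
[-142.9   -6.8   93. ] [-0.2 -0.9 -0.7]
[-127.9   -6.8   93. ] [ 0.4 -0.4 -0.1]
[-112.9   -6.8   93. ] [ 0.2 -0.4  0.1]
[-97.9  -6.8  93. ] [-0.5 -0.2 -1.2]
[-82.9  -6.8  93. ] [ 0.1 -1.  -0.5]
[-67.9  -6.8  93. ] [0.3 0.4 0.2]
[-59.6  -6.9  93.1] [ 0.1 -0.9 -0.5]
16.4333
```

View pics/c4.png

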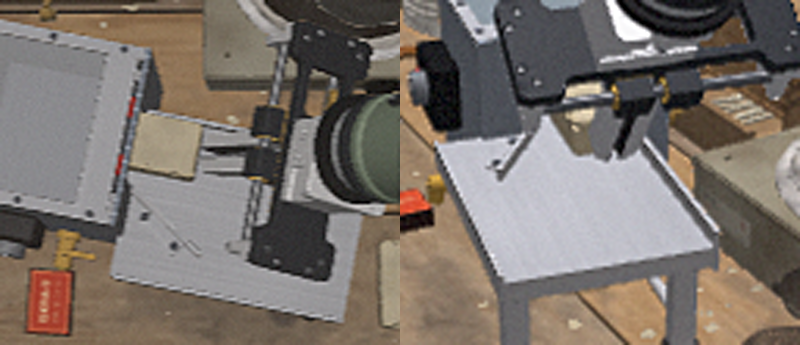

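The block is straight against the fence, with its front end in the mouth and the fingers centred on its rear end (top crop 200,157). I'll continue through.

Run:
```python
from h import *
np.set_printoptions(precision=1,suppress=True)
F=lambda: M.T@np.array(state()["force"])
P=lambda x,z=93,y=-7: pose((x,y,z),'y',35,-1)[0]
b=F()
for X in [-50,-40,-30,-20,-12,-6,-2,2,5,8,11]:
    manip.line_to(P(X),v=.04); f=F()-b; print(tipnow(),f)
    if np.linalg.norm(f)>12: print("STOP"); break
manip.sleep(.3)
print(state()["time_s"])
for n in("scene","top"):
    d=get_image(n); cv2.imwrite(f"pics/{n}5.png",d["img"][:,:,::-1])
a=cv2.resize(cv2.imread("pics/top5.png")[165:290,225:370],(400,345),interpolation=cv2.INTER_CUBIC)
a=cv2.resize(cv2.imread("pics/top5.png")[165:290,195:340],(400,345),interpolation=cv2.INTER_CUBIC)
c=cv2.resize(cv2.imread("pics/scene5.png")[175:285,270:398],(400,345),interpolation=cv2.INTER_CUBIC)
cv2.imwrite("pics/c5.png",np.hstack([a,c]))
```

```text
[-49.6  -6.8  93. ] [0.1 0.3 0.3]
[-39.6  -6.8  93. ] [-0.3  1.  -0.3]
[-29.6  -6.8  93. ] [-0.6 -0.2 -0.2]
[-19.6  -6.9  93. ] [-0.4  0.6 -1.4]
[-11.6  -6.9  93.1] [ 0.2  1.  -0. ]
[-5.7 -7.  93.1] [0.2 0.1 0.2]
[-1.7 -7.  93.1] [ 0.7  0.8 -0.2]
[ 2.3 -6.8 92.9] [-0.3  0.   0.2]
[ 5.2 -6.9 93. ] [ 0.5 -1.1  0.4]
[ 8.1 -7.  93. ] [-1.3  0.4  0.2]
[11.2 -7.  93. ] [-0.7  0.3  0.2]
20.3333
```

View pics/c5.png

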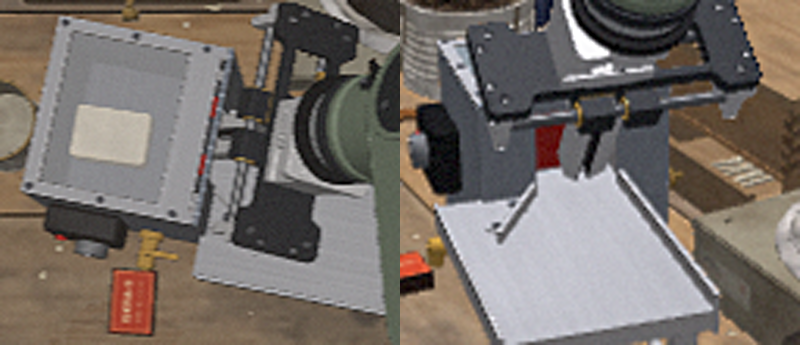

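The block lies in the tank, seen through the cover at crop (110,135). I'll draw back and check the flap with a colour mask against the first picture, since my picture viewings are used up.

Run:
```python
from h import *
np.set_printoptions(precision=1,suppress=True)
P=lambda x,z=93,y=-7: pose((x,y,z),'y',35,-1)[0]
manip.line_to(P(-60),v=.08); manip.line_to(P(-190),v=.15); manip.line_to(P(-190,230),v=.15)
manip.move_to(*pose((-150,140,260),'y',0,-1)); manip.sleep(1.)
print(state()["time_s"],tipnow(),state()["force"])
def cmp(n,img0,box):
    im=get_image(n)["img"][:,:,::-1]; cv2.imwrite(f"pics/{n}6.png",im); y0,y1,x0,x1=box
    for k in(cv2.imread(img0),im):
        c=k[y0:y1,x0:x1].astype(int); r=(c[:,:,2]>70)&(c[:,:,1]<50)&(c[:,:,0]<50)
        ys,xs=np.nonzero(r); print(n,r.sum(),xs.min()+x0,xs.max()+x0,ys.min()+y0,ys.max()+y0)
    return im
im=cmp("scene","pics/scene0.png",(200,240,305,345))
a=cv2.absdiff(im,cv2.imread("pics/scene0.png")).max(2)
print("scene diff blobs"); 
def blobs(m):
    n,_,st,_=cv2.connectedComponentsWithStats(cv2.morphologyEx((m>45).astype(np.uint8),cv2.MORPH_OPEN,np.ones((3,3))))
    print(st[1:][st[1:,4]>15])
blobs(a)
t=get_image("top")["img"][:,:,::-1]; cv2.imwrite("pics/top6.png",t); print("top"); blobs(cv2.absdiff(t,cv2.imread("pics/top0.png")).max(2))
c=t[165:250,200:285].astype(int); r=(c[:,:,2]-c[:,:,0]>18)&(c[:,:,1]-c[:,:,0]>10)
n,_,st,ce=cv2.connectedComponentsWithStats(r.astype(np.uint8))
T=get_image("top")
for i in range(1,n):
    if st[i,4]>60: print(st[i],m(plane(T,ce[i][0]+200,ce[i][1]+165,.04)))
```

```text
25.2333 [-149.9  140.   260.1] [1.3 0.1 0.9]
scene 581 313 338 208 233
scene 574 313 338 208 233
scene diff blobs
[[   0    0    4    5   16]
 [  66    3    9   17   73]
 [  27   23    4    8   26]
 [  33   23   23    8  129]
 [  44   32   11    7   49]
 [  31   36   55   84 2198]
 [  49   41   10    9   50]
 [ 242   51   40    9  311]
 [ 234   61   16   11  105]
 [ 284   60    3    7   21]
 [ 234   69   44   36 1215]
 [  78   72    4    4   16]
 [ 297   94   16    7   79]
 [ 286   97    6    4   23]
 [ 306   97   20   22  280]
 [ 209  101    6    5   24]
 [ 215  101   21   13  178]
 [ 287  102    6    5   30]
 [ 294  108    6    6   33]
 [ 250  111    8    6   43]
 [  91  113   11    5   45]
 [ 213  114    7   17   91]
 [  91  121    6    6   27]
 [ 238  123    4    4   16]
 [ 312  122    6    6   28]
 [  40  124   52   67 1440]
 [ 253  126    9    7   39]
 [ 268  128    9    9   51]
 [ 269  148    9    5   37]
 [  86  151   13   25  167]
 [ 273  154    6    3   18]
 [ 263  161    4    4   16]
 [ 273  161    4    5   18]
 [ 261  167    6   13   67]
 [ 270  170   10    7   52]
 [ 262
[... 267 characters left out ...]
   11   39]
 [ 301  296    4    9   27]
 [ 370  297   26   81  491]
 [ 295  300    6   15   50]
 [ 380  304    5    6   24]
 [ 303  307    4    8   25]
 [ 357  308    9    4   30]
 [ 329  310   26   12  134]
 [ 312  317   33   30  618]
 [ 297  318    7    4   25]
 [ 384  321    4    4   16]
 [ 397  378   12   38  189]
 [ 404  378   13   39  186]
 [ 337  394   59   29 1097]
 [ 326  409    6   19   79]
 [  28  421  134   59 4474]
 [ 337  422   80   58 2794]
 [ 100  427    8    9   58]
 [ 415  450    6   11   39]
 [  21  464   10   15   69]
 [ 389  466   33   14  358]]
[   0    0   85   56 1344] [105.8 -79.2  40. ]
[ 21  38  29  22 364] [92.3 -2.7 40. ]
[  0  61  14  24 180] [146.1  71.   40. ]
```

The flap's mask is unchanged from the start, so it is shut. The block is in the tank at about (92, -3), and the other table objects show no change except where the arm covers them. Handing in.

```bash
python3 -c "
from rig import manip;print(manip.sign_off())"
```

```text
the job is handed in; nothing more can be done
None
```

The wax block was slid flat along the fence, pushed through the flap and dropped into the tank; the flap is shut, I saw no sign that anything else moved, and the job was handed in at about 25 s.

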